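# Gauge the depth of a stick mould

## Task

Take the depth gauge out of its wooden stand and lower it, rod first, into the bore of the white stick mould, pushing it gently down through the drag of its sliding collar until the rod has really bottomed out, with no more force than it takes to feel the bottom. Then let go and leave the gauge standing upright in the bore with the collar sitting on the mould's top, marking the depth; leave everything else where it is.

Things in the scene. Friction and masses are not known exactly. Their poses are not given: they have to be found in the camera images.
- depth_gauge: Upright depth gauge, 142 mm long, 0.12 to 0.19 kg in all. Origin at the centre of its foot, z up along the rod. Steel rod 10 mm thick (its lowest 3 mm are a flat foot 8 mm wide) up to z = 92 mm, then a steel shoulder disc 28 mm wide (z 92 to 96 mm), then a plain round wooden handle 22 mm thick from z = 96 to 142 mm, to be gripped. A round collar (see collar) slides on the rod. At the start it stands in the gauge stand with its foot 20 mm below the stand's top.
- gauge_foot (a point): centre of the gauge's flat foot, the lower end of the rod (the gauge's origin)
- gauge_grip (a point): middle of the handle, on its axis, 120 mm above the foot
- collar (a joint): How far the collar has been slid up the rod, m. The collar is an aluminium disc 32 mm wide and 10 mm thick; its lower face is 22 mm above the gauge's foot at 0, and it can go up 55 mm. It drags on the rod with about 4 N, more than the gauge weighs, so it stays where it is left and the gauge does not sink by its own weight. It starts between 0 and 5 mm.
- collar_face (a point): centre of the collar's lower face
- stick_mould: White plastic block, 66 x 66 mm, 80 mm high, fixed to the worktop by two low aluminium feet on its +x and -x sides (96 mm over both), a black thumbscrew low on its -y side. Origin in the middle of its underside, z up.
- mould_mouth (a point): centre of the bore's mouth, in the middle of the mould's flat top, 80 mm above the worktop. The bore is upright, round and blind, 13.5 mm wide with a 3 mm chamfer. The bore's floor is a steel plate backed by hard rubber (it yields about 1 mm under 12 N) and can be set anywhere from 35 to 70 mm below the top; how deep it is now is not known and has to be felt.
- gauge_stand: Wooden stand fixed to the worktop, 62 x 62 mm foot 6 mm thick, 50 x 50 mm block, 28 mm high, with a socket 12 mm wide and 20 mm deep in its top. Origin in the middle of its underside.
- stand_mouth (a point): centre of the stand's socket mouth, 28 mm above the worktop
- nozzle_2: bystander: steel piping nozzle, cone 21 mm wide, 29 mm high; origin under its centre
- nozzle_3: bystander: steel piping nozzle, cone 24 mm wide, 34 mm high; origin under its centre
- jar_amber: bystander: small amber screw jar, 38 mm wide, 60 mm high; origin under its centre
- cream_tub: bystander: cream paper tub with lid, 70 mm wide, 51 mm high; origin under its centre
Things that resemble listed ones, but are neither listed nor needed, are in the scene too. What is shaped like the gauge_stand but pink or yellow is not meant.

How it is judged:
On the way, in this order (a step that is already met when the one before it is completed fails the run):
1. the gauge is lifted clear of its stand (z of gauge_foot in the frame of stand_mouth above 0.01 m), for 0.1 s.
2. the rod stands in the bore and its foot is felt on the bore's floor (more than 1 N), with the collar pushed up by the mould's top (horizontal distance between gauge_foot and mould_mouth below 0.004 m and z of gauge_foot in the frame of mould_mouth below -0.032 m and z of collar_face in the frame of mould_mouth between -0.002 and 0.002 m and contact force between rod_foot and anything else above 1 N), for 0.2 s.
At the end, for the whole second after the job is handed in: The gauge stands released and at rest in the mould's bore, upright within 7 degrees, its foot still resting on the bore's floor, and the collar's lower face on the mould's top within 2 mm (horizontal distance between gauge_foot and mould_mouth below 0.004 m and z of gauge_foot in the frame of mould_mouth below -0.032 m and z of collar_face in the frame of mould_mouth between -0.002 and 0.002 m and angle between depth_gauge's own z axis and vertical below 0.12 rad and contact force between rod_foot and anything else above 0.1 N and linear speed of depth_gauge below 0.01 m/s); the robot touches nothing.
It fails at once if in the bore, the rod's foot is pressed on the floor with more than 18 N (horizontal distance between gauge_foot and mould_mouth below 0.004 m and z of gauge_foot in the frame of mould_mouth below -0.02 m and contact force between rod_foot and anything else above 18 N).
It fails at once if the gauge or its collar is pressed on the mould with more than 20 N (contact force between depth_gauge and stick_mould above 20 N).
It fails at once if a bystander is moved more than 30 mm (distance of any of nozzle_2, nozzle_3, jar_amber, cream_tub from where it was at the start of the episode above 0.03 m).
It also fails if it takes over 51 s, if anything falls off the work surface, if the arm or the gripper's body presses on something with over 40 N, if the wrist force passes 120 N, or if a joint passes its speed limit or range.

## Robot

A 6-joint arm with a two-finger parallel gripper is mounted at the origin on a cart in front of the work surface, level with it; the furniture and walls round the work are solid. World frame = base frame: x ahead of the robot, y to its left, z up, the work surface at z = 0. Lengths are in m, angles in rad, forces in N, time in s.
With the tool pointing down it reaches from about 0.35 to 0.85 m from the base axis. Payload 8.1 kg.
Tool frame: the origin (TCP) lies on the centre line of the jaws, within the pads' length; the fingertips stand 22 mm ahead of it and the grasp point (between the pads) lies 3 mm ahead of it (r.tips_ahead is the distance from the TCP to the fingertips, in m); z points along the fingers, x is the direction in which the jaws open and shut, and the axes are right-handed (so a half turn about z gives the same grasp; the last joint's range is limited). The gripper opens to 85 mm and grips with 20 to 120 N. Pads are 22 mm wide; open, the fingers measure 114 mm over their backs; the gripper's body (76 mm by 85 mm) begins 54 mm behind the grasp point. The pads swing forward as they close: fully open they stand 13 mm farther back than shut.
Start: joints at [-1.365, 0.13, 1.488, -0, 1.523, -0.085], TCP at [0.172, -0.575, 0.253] pointing down, gripper open.
Joint ranges: [-2.96, 2.96], [-0.89, 2.26], [0.02, 2.5], [-1.34, 4.48], [0, 2.73], [-2.66, 2.66]. Speed limits (rad/s): [2.39, 2.39, 2.79, 3.14, 3.14, 3.14].

## Interface

Orientations are given as a unit quaternion [w, x, y, z].
In Python, from workcell import r gives the robot as it stands.
- The arm moves only by the tool apply_moves, never from a script. Its argument "moves" is text: rows parted by semicolons, each of 7 numbers parted by spaces: the shift along the tool's x, y, z in m, then the turn, a rotation vector about the tool's x, y, z in degrees, then the finger opening in m, from 0 to 0.0854. A call has 1 to 10 rows; each row is the pose to reach, as a shift and turn from the pose measured when the call began, along the tool's axes at that moment; what a row does not reach only later rows make up. A row lasts 1/8 s, in which the tool goes at most 62.5 mm and 10.7 degrees, less where a joint would pass 70% of its speed; a pose out of reach is approached as far as the arm can. A call with a gripper value outside its range is refused whole. The fingers move at their own pace and stop on an object; the grip force is fixed at half the most. Time passes only in rows, so rows that repeat a pose let the fingers close. It gives the time, the measured TCP pose, the force and the opening at its end, in the units of the state.
- r.state(): the state, without advancing time (a new reading comes with each control period).
- r.read_camera(name): name is "side" or "top" or "wrist"; returns a dict with "img" (420x560x3 uint8, red, green, blue), "depth" (420x560 float32, m along the optical axis (not along the pixel's ray), 0 where there is no reading), "camera_matrix" (3x3 intrinsics, pixels), "world_from_camera" (4x4, takes a point from camera to world coordinates); the wrist camera has in their place "mount" (4x4, takes a point from camera to tool coordinates, whose origin is the TCP and whose axes are the tool frame's). Camera axes: x right, y up, looking along -z (the intrinsics and any distortion apply to the point x, -y, -z); pixel columns grow to the right and rows downward; lengths in m; the calibration is good to about 2 mm. A picture is of the moment at which its call begins: read the wrist's pose just before it.
- r.sign_off(): hands the job in, once; it reports no verdict.
The state is a dict: "t": time; "joint_positions": joint angles; "joint_velocities": joint speeds; "effort": joint torques, N m; "ee_pos": TCP position; "eef_rot": TCP orientation; "wrist_force": force on the tool from outside, world axes, zero at the start; "wrist_torque": the same for the moment, N m; "finger_gap": finger opening in m.
Only numpy, scipy, OpenCV 4.12 (cv2) and the standard library are available. Lean on these libraries where they do the work, as an engineer would, in place of code of your own. Each camera call takes 0.05 s, during which the arm holds its last target.

## Working session

There is one attempt and no reset: what is moved stays moved. The work goes in short steps, Python scripts to look and compute and a tool call to move; the robot and the scene stay as the last step left them, time stands still between calls to the robot, and variables do not carry over. Pictures are saved under pics/ and viewed, and the job is handed in when it is done.

Besides the shell and the picture viewer there is one more tool, called by a JSON object that holds its "fn" and its "kwargs". apply_moves: Moves the arm, as the interface text tells. Its arguments: {"type":"object","properties":{"moves":{"type":"string"}},"required":["moves"]}

```bash
mkdir -p pics; ls
python3 - <<'E'
from workcell import r
import cv2,numpy as np
print(r.state())
for n in ["side","top","wrist"]:
    c=r.read_camera(n)
    cv2.imwrite(f"pics/{n}0.png",c["img"][:,:,::-1])
    np.savez(f"{n}0.npz",**c)
    print(n,c["camera_matrix"].round(1).tolist(),np.array(c.get("world_from_camera",c.get("mount"))).round(3).tolist(),[k for k in c])
print(r.tips_ahead)
E
```

```text
pics
{'t': 0.0, 'joint_positions': array([-1.36541536e+00,  1.31193685e-01,  1.48930447e+00, -3.95252785e-05,
        1.52302885e+00, -8.53917699e-02]), 'joint_velocities': array([ 0.00226251,  0.00041865, -0.00140872, -0.00140476,  0.00105128,
       -0.00032626]), 'effort': array([-3.57823556e-04, -5.69394886e+01, -5.00553060e+01, -1.21814592e-04,
        1.44775759e-02, -6.02513478e-05]), 'ee_pos': array([ 0.17191964, -0.5742862 ,  0.25221116]), 'eef_rot': array([-6.26890361e-04,  8.02088914e-01, -5.97203850e-01, -7.36766424e-04]), 'wrist_force': array([-1.26466521, -0.43235265, -0.1983852 ]), 'wrist_torque': array([-0.05654629, -0.02126586,  0.04836944]), 'finger_gap': 0.08557838593149551}
side [[496.5, 0.0, 281.1], [0.0, 496.5, 201.1], [0.0, 0.0, 1.0]] [[-0.996, 0.013, -0.086, 0.405], [-0.085, -0.384, 0.919, 0.964], [-0.021, 0.923, 0.384, 0.583], [0.0, 0.0, 0.0, 1.0]] ['img', 'depth', 'camera_matrix', 'world_from_camera']
top [[535.1, 0.0, 274.0], [0.0, 535.1, 206.9], [0.0, 0.0, 1.0]] [[-0.02, 0.988, -0.153, 0.328], [-1.0, -0.022, -0.012, -0.138], [-0.015, 0.152, 0.988, 1.435], [0.0, 0.0, 0.0, 1.0]] ['img', 'depth', 'camera_matrix', 'world_from_camera']
wrist [[371.4, 0.0, 277.1], [0.0, 371.4, 207.3], [0.0, 0.0, 1.0]] [[1.0, -0.001, -0.001, -0.001], [-0.002, -0.965, -0.262, -0.066], [-0.001, 0.262, -0.965, -0.121], [0.0, 0.0, 0.0, 1.0]] ['img', 'depth', 'camera_matrix', 'mount']
0.022
```

View pics/side0.png

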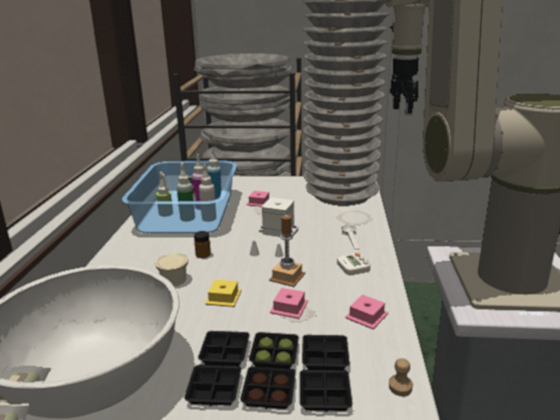

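View pics/top0.png

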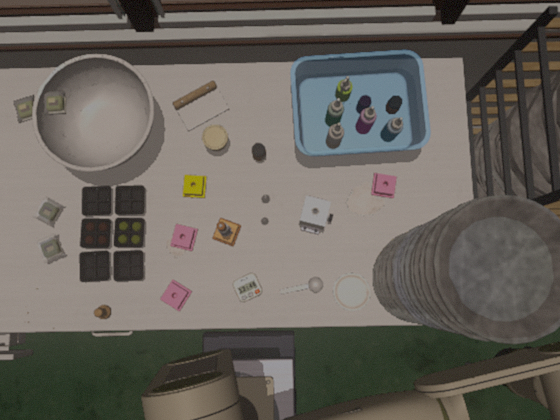

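View pics/wrist0.png

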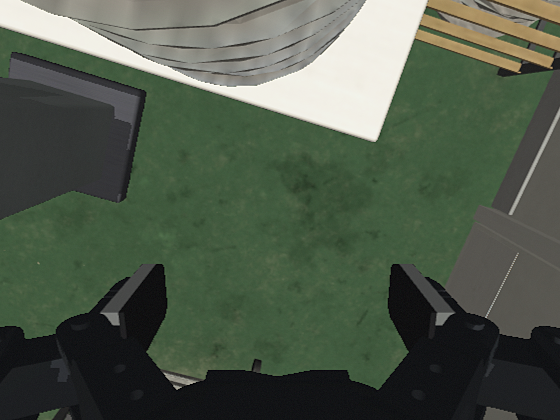

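Side view: the gauge stands in a wooden stand at side (287,245), top (226,231). It could be confused with:
- the wooden knob tool at side (401,375), top (102,312)
- the pink and yellow stands at side (223,292), (290,302), (367,311), (259,198)

The white mould is at side (278,215), top (315,212). A tall stack of plates stands near the arm. Next I'll measure.

```bash
cat > h.py <<'E'
import numpy as np,cv2
def cloud(c,W):
    K=c["camera_matrix"];d=c["depth"];v,u=np.mgrid[0:d.shape[0],0:d.shape[1]]
    p=np.stack([(u-K[0,2])/K[0,0]*d,-(v-K[1,2])/K[1,1]*d,-d,np.ones_like(d)],-1)
    return (p@np.asarray(W).T)[...,:3]
E
python3 - <<'E'
from h import *
T={}
for n in ["side","top"]:
    c=dict(np.load(n+"0.npz")); P=cloud(c,c["world_from_camera"]); T[n]=(c,P)
for n,l in [("side",[(286,221),(287,240),(287,263),(287,275),(278,206),(264,240),(254,247),(277,245)]),("top",[(224,228),(226,230),(235,238),(315,212),(305,205),(265,198),(264,221),(258,150),(215,137),(480,270),(400,300)])]:
    for u,v in l: print(n,u,v,T[n][1][v,u].round(4))
for n in T:
    c,P=T[n]; 
    for nm,ctr in [("gauge",None)]:
        pass
P=T["top"][1]; m=(P[...,2]>0.2)&(P[...,2]<1.2)
v,u=np.nonzero(m); sel=P[m]
for lo,hi in [(0.2,.4),(.4,.6),(.6,.8),(.8,1.2)]:
    s=sel[(sel[:,2]>lo)&(sel[:,2]<hi)&(sel[:,0]>0.2)]
    if len(s): print(lo,len(s),s.min(0).round(3),s.max(0).round(3))
P=T["side"][1]; s=P[(P[...,2]>0.1)&(P[...,1]<-0.3)&(P[...,1]>-1)&(P[...,0]>.1)&(P[...,0]<0.6)]
print(np.percentile(s,[0,5,50,95,100],axis=0).round(3))
# crops
for n,(u0,u1,v0,v1) in {"side":(220,360,180,320),"top":(190,350,160,260)}.items():
    im=T[n][0]["img"][v0:v1,u0:u1,::-1]; cv2.imwrite(f"pics/{n}_crop.png",cv2.resize(im,None,fx=4,fy=4,interpolation=cv2.INTER_CUBIC))
E
```

```text
side 286 221 [0.4847 0.0197 0.1436]
side 287 240 [0.4832 0.0208 0.0994]
side 287 263 [0.484  0.0225 0.0443]
side 287 275 [0.4833 0.0368 0.0228]
side 278 206 [ 0.5239 -0.2092  0.0793]
side 264 240 [ 0.5587 -0.172  -0.0008]
side 254 247 [ 0.5727 -0.0901  0.0218]
side 277 245 [ 0.5222 -0.1423  0.0011]
top 224 228 [0.4787 0.0014 0.136 ]
top 226 230 [ 0.4768 -0.0005  0.1077]
top 235 238 [ 0.4665 -0.0137  0.0027]
top 315 212 [ 0.5235 -0.2267  0.0641]
top 305 205 [ 0.5399 -0.2006  0.0805]
top 265 198 [ 0.5685 -0.0972  0.0332]
top 264 221 [ 0.5082 -0.0931  0.0236]
top 258 150 [ 0.6925 -0.0817  0.0619]
top 215 137 [0.7336 0.0331 0.0524]
top 480 270 [ 0.3516 -0.4514  0.5777]
top 400 300 [ 0.3012 -0.3788  0.317 ]
0.2 5799 [ 0.2   -0.814  0.2  ] [1.039 0.269 0.4  ]
0.4 18503 [ 0.2  -0.58  0.4 ] [0.469 0.029 0.6  ]
0.6 5281 [ 0.2   -0.572  0.6  ] [0.469 0.033 0.75 ]
[[ 0.119 -1.     0.1  ]
 [ 0.16  -0.788  0.131]
 [ 0.343 -0.443  0.351]
 [ 0.544 -0.375  0.549]
 [ 0.6   -0.352  0.568]]
```

```bash
ls pics
```

```text
side0.png
side_crop.png
top0.png
top_crop.png
wrist0.png
```

View pics/side_crop.png

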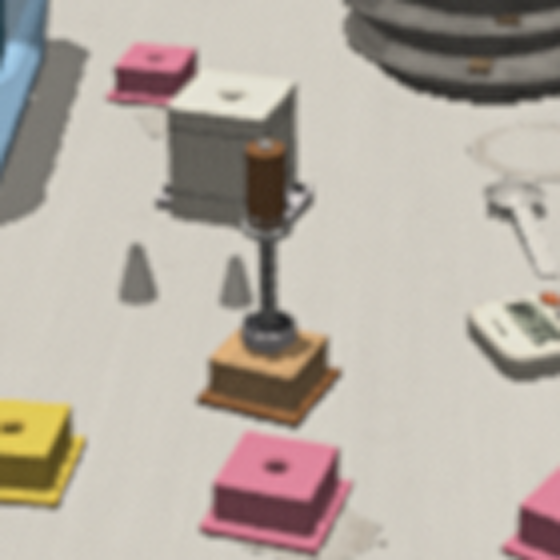

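View pics/top_crop.png

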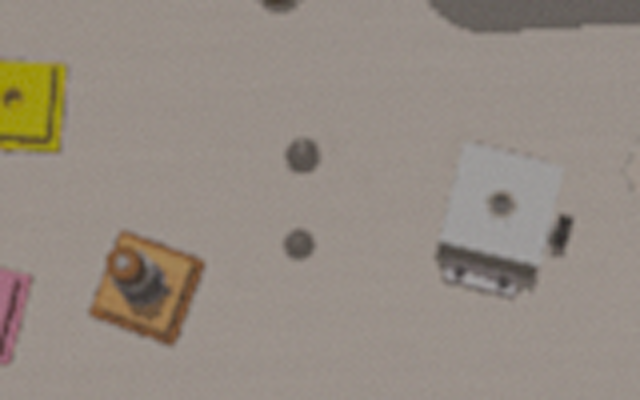

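Run:
```python
from h import *
T={}
for n in ["side","top"]:
    c=dict(np.load(n+"0.npz")); T[n]=cloud(c,c["world_from_camera"])
# handle slices, mould top
for n,P in T.items():
    m=(abs(P[...,0]-.48)<.025)&(abs(P[...,1]-.01)<.03)
    for lo,hi in [(.03,.036),(.04,.052),(.06,.09),(.1,.104),(.11,.125),(.125,.14),(.14,.15),(.15,.17)]:
        s=P[m&(P[...,2]>lo)&(P[...,2]<hi)]
        if len(s): print(n,lo,len(s),s.min(0).round(4),s.max(0).round(4),s.mean(0).round(4))
    m=(abs(P[...,0]-.53)<.06)&(abs(P[...,1]+.22)<.06)&(P[...,2]>.074)&(P[...,2]<.086)
    v,u=np.nonzero(m); s=P[m]; print("mould",n,s.min(0),s.max(0),s[:,2].mean(),cv2.minAreaRect(s[:,:2].astype(np.float32)))
# stack outline
P=np.concatenate([T["side"].reshape(-1,3),T["top"].reshape(-1,3)])
s=P[(P[:,2]>.12)&(P[:,2]<.62)&(P[:,1]<-.3)&(P[:,1]>-.62)&(P[:,0]>.22)&(P[:,0]<.6)]
print(s.min(0),s.max(0))
for z in [.1,.2,.3,.4,.5,.57]:
    q=s[abs(s[:,2]-z)<.03]; print(z,len(q),np.percentile(q,[1,99],axis=0).round(3).tolist())
```

```text
side 0.03 15 [0.4712 0.0101 0.0332] [0.5006 0.025  0.0358] [0.4853 0.0213 0.0349]
side 0.04 97 [ 0.4693 -0.0026  0.0401] [0.5004 0.0273 0.0518] [0.4847 0.0143 0.0438]
side 0.06 61 [0.48   0.0047 0.06  ] [0.489  0.0173 0.0884] [0.4845 0.0124 0.0742]
side 0.1 29 [0.4729 0.0029 0.1002] [0.4968 0.0253 0.104 ] [0.4847 0.0177 0.1024]
side 0.11 61 [0.4748 0.011  0.1101] [0.4942 0.0253 0.1248] [0.484  0.0181 0.1178]
side 0.125 63 [0.4747 0.0117 0.1253] [0.4941 0.0218 0.1391] [0.4843 0.0175 0.1322]
side 0.14 63 [ 4.745e-01 -3.000e-04  1.400e-01] [0.4943 0.0226 0.1496] [0.4841 0.0146 0.1459]
side 0.15 8 [0.4786 0.0093 0.1501] [0.4909 0.0192 0.1519] [0.4845 0.0136 0.1509]
mould side [ 0.48707136 -0.26590917  0.07409428] [ 0.56506042 -0.18226628  0.08299117] 0.07878155107360461 ((0.5247183442115784, -0.22513853013515472), (0.07496737688779831, 0.0667058601975441), 74.26058959960938)
top 0.03 49 [ 0.4563 -0.0192  0.03  ] [0.5038 0.0365 0.0359] [0.4775 0.0026 0.0315]
top 0.04 52 [ 0.4702 -0.0095  0.0404] [0.4969 0.0241 0.0515] [0.4799 0.0048 0.0446]
top 0.1 9 [ 0.4724 -0.0027  0.1016] [0.4978 0.02
[... 310 characters left out ...]
 -3.000e-04  1.500e-01] [0.4941 0.0189 0.1563] [0.4848 0.0092 0.1519]
mould top [ 0.48693178 -0.26535805  0.07426863] [ 0.56647216 -0.18444289  0.08586068] 0.08022511635043894 ((0.5259368419647217, -0.22459542751312256), (0.0659913718700409, 0.06726785749197006), 74.55167388916016)
[ 0.22002468 -0.59328429  0.1200866 ] [ 0.47081501 -0.35711302  0.61999621]
0.1 174 [[0.255, -0.521, 0.12], [0.45, -0.379, 0.13]]
0.2 1913 [[0.246, -0.538, 0.17], [0.462, -0.369, 0.229]]
0.3 2048 [[0.247, -0.564, 0.271], [0.462, -0.367, 0.329]]
0.4 2710 [[0.246, -0.569, 0.371], [0.458, -0.366, 0.429]]
0.5 2819 [[0.249, -0.581, 0.471], [0.459, -0.366, 0.53]]
0.57 16095 [[0.227, -0.571, 0.546], [0.456, -0.371, 0.6]]
```

The gauge is at about (0.4845, 0.009) with its top at z≈0.150. The mould is at about (0.525, -0.225), top z≈0.080. The plate stack (centre about (0.35, -0.47), r 0.107, 0.57 high) lies between the arm and the work. I'll retract inward first and then swing past it.

{"fn": "apply_moves", "kwargs": {"moves": "-0.05 0 -0.02 0 0 0 0.0854; -0.10 0 -0.04 0 0 0 0.0854; -0.15 0 -0.06 0 0 0 0.0854; -0.20 0 -0.08 0 0 0 0.0854; -0.24 0 -0.10 0 0 0 0.0854; -0.24 0 -0.10 0 0 0 0.0854"}}

```text
t: 0.9
ee_pos: [0.1029, -0.3439, 0.3553]
eef_rot: [0.001, 0.802, -0.597, 0.001]
wrist_force: [0.6, -1.0, -0.9]
finger_gap: 0.0856
```

{"fn": "apply_moves", "kwargs": {"moves": "-0.0044 -0.0563 0 0 0 -9 0.0854; -0.0176 -0.1112 0 0 0 -18 0.0854; -0.0392 -0.1634 0 0 0 -27 0.0854; -0.0688 -0.2116 0 0 0 -36 0.0854; -0.1054 -0.2546 0 0 0 -45 0.0854; -0.1484 -0.2912 0 0 0 -54 0.0854; -0.1966 -0.3208 0 0 0 -63 0.0854; -0.2488 -0.3424 0 0 0 -72 0.0854; -0.2488 -0.3424 0 0 0 -72 0.0854"}}

```text
t: 2.02
ee_pos: [0.3601, -0.0037, 0.3532]
eef_rot: [0.001, 1.0, -0.007, -0.0]
wrist_force: [0.1, -1.1, -0.1]
finger_gap: 0.0853
```

```bash
cat >> h.py <<'E'
from scipy.spatial.transform import Rotation as Ro
def tool(s):
    q=s["eef_rot"];T=np.eye(4);T[:3,:3]=Ro.from_quat([q[1],q[2],q[3],q[0]]).as_matrix();T[:3,3]=s["ee_pos"];return T
def shot(r,n,tag):
    s=r.state();c=r.read_camera(n)
    W=tool(s)@c["mount"] if n=="wrist" else c["world_from_camera"]
    cv2.imwrite(f"pics/{n}{tag}.png",c["img"][:,:,::-1]); return s,c,W,cloud(c,W)
E
python3 - <<'E'
from workcell import r
from h import *
s,c,W,P=shot(r,"wrist","1"); print(s["ee_pos"],tool(s)[:3,:3].round(3).tolist(),s["joint_positions"].round(3))
np.savez("w1.npz",img=c["img"],P=P,W=W,K=c["camera_matrix"])
E
```

```text
[ 0.36006247 -0.00370116  0.35315087] [[1.0, -0.014, -0.001], [-0.014, -1.0, -0.003], [-0.001, 0.003, -1.0]] [-0.15  -0.561  1.903 -0.003  1.8   -0.137]
```

View pics/wrist1.png

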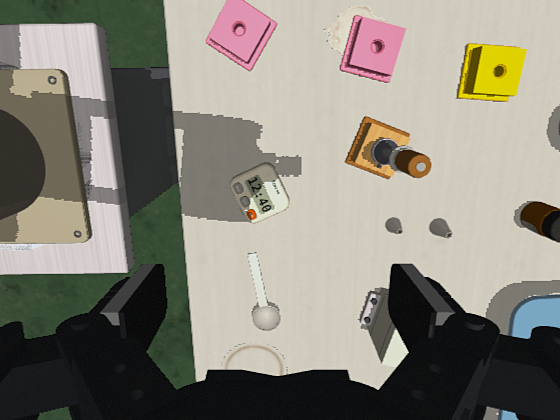

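The wrist view shows the gauge's brown handle at (415,163) in the wooden stand at (378,150). The mould is partly hidden at (385,320), and pink and yellow decoys are along the top edge. Now I'll cross-check the gauge axis from this view.

Run:
```python
from h import *
d=np.load("w1.npz");P=d["P"]
m=(abs(P[...,0]-.4845)<.03)&(abs(P[...,1]-.009)<.03)
for lo,hi in [(.024,.031),(.04,.052),(.06,.09),(.1,.104),(.11,.125),(.125,.14),(.146,.16)]:
    s=P[m&(P[...,2]>lo)&(P[...,2]<hi)]
    if len(s): print(lo,len(s),s.min(0).round(4),s.max(0).round(4),((s.min(0)+s.max(0))/2).round(4))
im=d["img"][100:200,330:450,::-1]; cv2.imwrite("pics/w1c.png",cv2.resize(im,None,fx=5,fy=5,interpolation=cv2.INTER_CUBIC))
```

```text
0.024 987 [ 0.4546 -0.0202  0.0241] [0.5143 0.0388 0.0308] [0.4844 0.0093 0.0274]
0.04 434 [ 0.4695 -0.0089  0.04  ] [0.498  0.026  0.0518] [0.4837 0.0086 0.0459]
0.06 25 [0.4796 0.0074 0.0616] [0.4841 0.0148 0.0733] [0.4819 0.0111 0.0674]
0.1 61 [ 0.4716 -0.0028  0.1014] [0.4923 0.0241 0.104 ] [0.4819 0.0106 0.1027]
0.11 142 [ 4.735e-01 -4.000e-04  1.105e-01] [0.4888 0.0212 0.1249] [0.4811 0.0104 0.1177]
0.125 133 [0.4741 0.0011 0.1251] [0.4887 0.021  0.14  ] [0.4814 0.0111 0.1325]
0.146 476 [0.4744 0.0005 0.146 ] [0.4951 0.021  0.1537] [0.4848 0.0107 0.1498]
```

View pics/w1c.png

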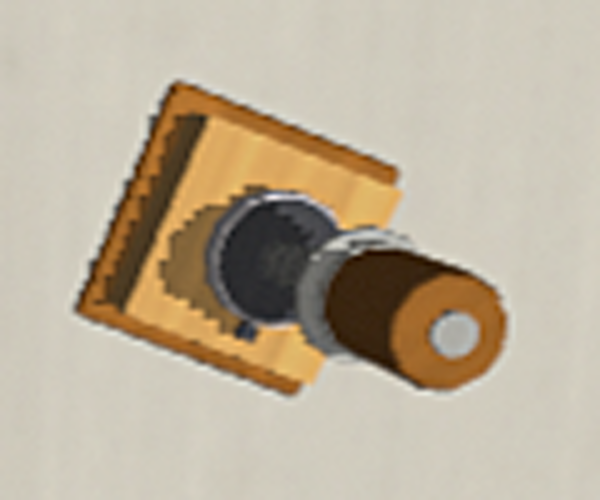

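{"fn": "apply_moves", "kwargs": {"moves": "0.045 -0.006 0.03 0 0 0 0.0854; 0.09 -0.012 0.06 0 0 0 0.0854; 0.1243 -0.0159 0.09 0 0 0 0.0854; 0.1243 -0.0159 0.13 0 0 0 0.0854; 0.1243 -0.0159 0.13 0 0 0 0.0854"}}

```text
t: 2.7
ee_pos: [0.4821, 0.0056, 0.2186]
eef_rot: [0.002, 1.0, -0.011, -0.005]
wrist_force: [-0.2, -0.1, 1.0]
finger_gap: 0.0854
```

Run:
```python
from workcell import r
from h import *
s,c,W,P=shot(r,"wrist","2"); print(s["ee_pos"],tool(s)[:3,:3].round(4).tolist(),s["wrist_force"],s["joint_positions"].round(3))
np.savez("w2.npz",img=c["img"],P=P,W=W,K=c["camera_matrix"])
m=(abs(P[...,0]-.4845)<.03)&(abs(P[...,1]-.009)<.03)
for lo,hi in [(.024,.031),(.04,.052),(.11,.125),(.125,.14),(.146,.16)]:
    q=P[m&(P[...,2]>lo)&(P[...,2]<hi)]
    if len(q): print(lo,len(q),((q.min(0)+q.max(0))/2).round(4),(q.max(0)-q.min(0)).round(4))
```

```text
[0.48213645 0.00559662 0.21860385] [[0.9997, -0.0224, -0.0097], [-0.0225, -0.9997, -0.0035], [-0.0096, 0.0038, -0.9999]] [-0.19177647 -0.09025242  0.99095601] [-0.092 -0.165  1.844 -0.004  1.472 -0.069]
0.024 1692 [0.4845 0.0138 0.0275] [0.0599 0.0502 0.0065]
0.04 634 [0.4849 0.0154 0.0459] [0.0309 0.0213 0.0117]
0.11 230 [0.4848 0.0158 0.1174] [0.0223 0.0122 0.0144]
0.125 219 [0.4852 0.0171 0.1325] [0.021  0.0086 0.0149]
0.146 1205 [0.4851 0.0106 0.1498] [0.0213 0.0212 0.0076]
```

View pics/wrist2.png

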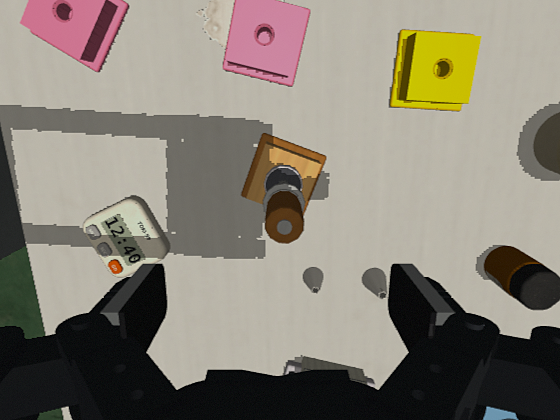

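The handle's top is at pixel (284,228), world (0.485, 0.0106). It sits between the jaws along x, and nothing blocks the fingers.

```bash
cat >> h.py <<'E'
def plan(s,pos,yaw_deg):
    T=tool(s);a=np.radians(yaw_deg)
    R=np.array([[np.cos(a),np.sin(a),0],[np.sin(a),-np.cos(a),0],[0,0,-1]])
    d=T[:3,:3].T@(np.array(pos)-T[:3,3]); w=Ro.from_matrix(T[:3,:3].T@R).as_rotvec(degrees=True)
    print("shift",d.round(4),"rot",w.round(2))
E
python3 - <<'E'
from workcell import r
from h import *
s=r.state();print(s["ee_pos"],s["joint_velocities"].round(3)); plan(s,[.485,.0106,.20],0);plan(s,[.485,.0106,.134],0)
E
```

```text
[0.48334808 0.00574764 0.22146226] [ 0.01  -0.046 -0.052  0.003  0.009  0.   ]
shift [ 0.0017 -0.005   0.0214] rot [ 0.22  0.3  -1.26]
shift [ 0.002  -0.0052  0.0874] rot [ 0.22  0.3  -1.26]
```

{"fn": "apply_moves", "kwargs": {"moves": "0.0017 -0.005 0.02 0.22 0.3 -1.26 0.0854; 0.0017 -0.005 0.02 0.22 0.3 -1.26 0.0854; 0.0018 -0.005 0.045 0.22 0.3 -1.26 0.0854; 0.002 -0.0052 0.07 0.22 0.3 -1.26 0.0854; 0.002 -0.0052 0.0874 0.22 0.3 -1.26 0.0854; 0.002 -0.0052 0.0874 0.22 0.3 -1.26 0.0854; 0.002 -0.0052 0.0874 0.22 0.3 -1.26 0.0854; 0.002 -0.0052 0.0874 0.22 0.3 -1.26 0.0854"}}

```text
t: 3.75
ee_pos: [0.4859, 0.0105, 0.1354]
eef_rot: [0.0, 1.0, -0.0, 0.001]
wrist_force: [-0.1, -0.4, 1.0]
finger_gap: 0.0854
```

Run:
```python
from workcell import r
from h import *
s,c,W,P=shot(r,"wrist","3");shot(r,"side","3"); s=r.state();print(s["ee_pos"],s["wrist_force"],s["joint_velocities"].round(3)); plan(s,[.485,.0106,.134],0)
```

```text
[0.48558611 0.01051694 0.13495482] [0.2813697  0.05627376 0.68945531] [ 0.001  0.004  0.008  0.002 -0.003 -0.002]
shift [-0.0006 -0.0001  0.001 ] rot [ 0.01 -0.08 -0.01]
```

View pics/wrist3.png

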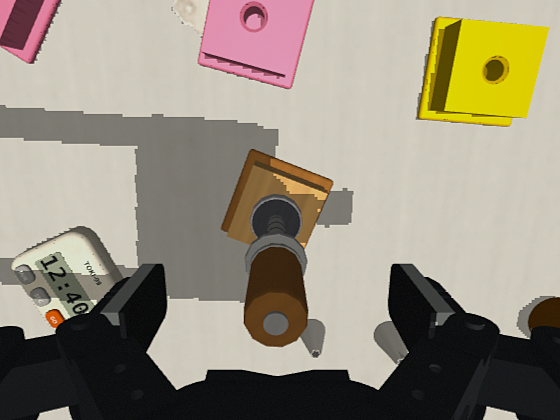

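The handle is centred between the pads, with its top at pixel (275,322). Closing now.

{"fn": "apply_moves", "kwargs": {"moves": "-0.0005 0 0.001 0 0 0 0.06; -0.0005 0 0.001 0 0 0 0.04; -0.0005 0 0.001 0 0 0 0.03; -0.0005 0 0.001 0 0 0 0.024; -0.0005 0 0.001 0 0 0 0.014; -0.0005 0 0.001 0 0 0 0.014; -0.0005 0 0.001 0 0 0 0.014; -0.0005 0 0.001 0 0 0 0.014; -0.0005 0 0.001 0 0 0 0.014"}}

```text
t: 4.97
ee_pos: [0.4852, 0.0105, 0.1341]
eef_rot: [0.0, 1.0, 0.0, 0.001]
wrist_force: [-0.1, 1.4, 3.2]
finger_gap: 0.0204
```

Run:
```python
from workcell import r
from h import *
s,c,W,P=shot(r,"wrist","4"); s=r.state();print(s["ee_pos"],s["wrist_force"],s["wrist_torque"],s["finger_gap"]); plan(s,[.485,.0106,.134],0)
```

```text
[0.48514947 0.01055139 0.13406232] [-0.49048083 -0.31574468  3.16108389] [ 0.07060765  0.18454804 -0.04047187] 0.020859635622627607
shift [-0.0001 -0.      0.0001] rot [ 0.01 -0.09  0.  ]
```

View pics/wrist4.png

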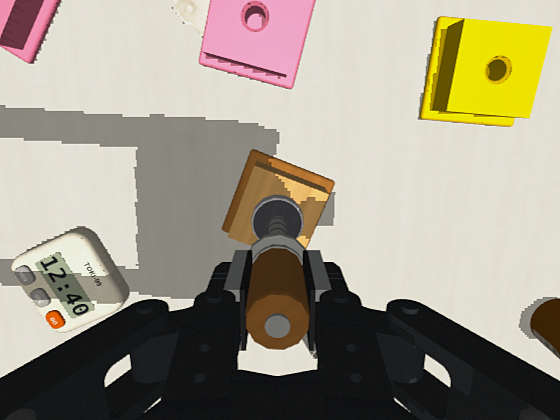

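The handle is held between the pads. Lifting straight up.

{"fn": "apply_moves", "kwargs": {"moves": "0 0 -0.006 0 0 0 0.014; 0 0 -0.015 0 0 0 0.014; 0 0 -0.03 0 0 0 0.014; 0 0 -0.05 0 0 0 0.014; 0 0 -0.07 0 0 0 0.014; 0 0 -0.09 0 0 0 0.014; 0 0 -0.11 0 0 0 0.014; 0 0 -0.12 0 0 0 0.014; 0 0 -0.12 0 0 0 0.014; 0 0 -0.12 0 0 0 0.014"}}

```text
t: 6.28
ee_pos: [0.4845, 0.0106, 0.2532]
eef_rot: [0.0, 1.0, -0.0, 0.0]
wrist_force: [0.2, 0.3, -1.3]
finger_gap: 0.0209
```

Run:
```python
from workcell import r
from h import *
s,c,W,P=shot(r,"wrist","5"); _,cs,_,Ps=shot(r,"side","5"); s=r.state();print(s["ee_pos"],s["wrist_force"],s["wrist_torque"],s["finger_gap"]); 
cv2.imwrite("pics/side5c.png",cv2.resize(cs["img"][100:300,200:400,::-1],None,fx=3,fy=3,interpolation=cv2.INTER_CUBIC))
np.savez("s5.npz",P=Ps,img=cs["img"])
az=np.degrees(np.arctan2(-.225,.525)); print(az)
```

```text
[0.48445966 0.01054825 0.25302222] [ 0.3359547  -0.82654376 -1.1214165 ] [-0.00937041  0.03674839 -0.00626834] 0.020908409451804496
-23.19859051364819
```

View pics/wrist5.png

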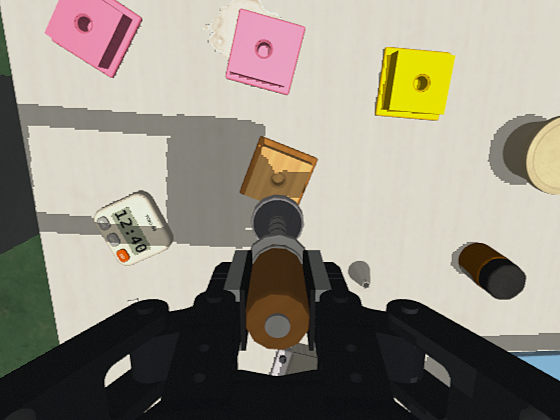

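View pics/side5c.png

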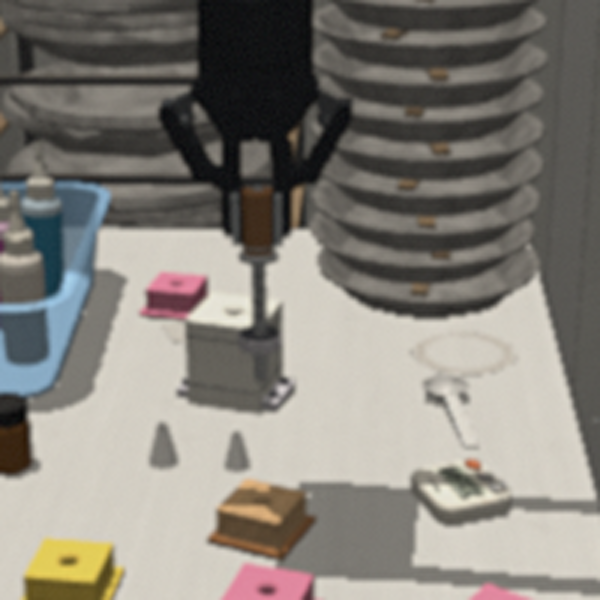

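The gauge is held upright and clear of the stand (side crop: handle (257,215), collar (262,345)). Next I'll locate the bore's mouth from the side and top images by intersecting rays with the plane z=0.08.

Run:
```python
from h import *
def px2w(c,u,v,z):
    K=c["camera_matrix"];W=c["world_from_camera"];d=W[:3,:3]@np.array([(u-K[0,2])/K[0,0],-(v-K[1,2])/K[1,1],-1]);o=W[:3,3]
    return o+d*(z-o[2])/d[2]
for n,(u0,u1,v0,v1) in {"top":(306,324,203,220),"side":(268,290,198,211)}.items():
    c=dict(np.load(n+"0.npz")); g=c["img"].mean(2)[v0:v1,u0:u1]; print(n); print(g.astype(int))
    b=np.median(g); w=np.clip(b-12-g,0,None); vv,uu=np.mgrid[v0:v1,u0:u1]
    for (du) in [0]:
        u=(w*uu).sum()/w.sum();v=(w*vv).sum()/w.sum();print(u,v,px2w(c,u,v,.08).round(4))
# mould corners: fit top face in top cloud more carefully
for n in ["top","side"]:
    c=dict(np.load(n+"0.npz"));P=cloud(c,c["world_from_camera"])
    m=((abs(P[...,0]-.525)<.05)&(abs(P[...,1]+.225)<.05)&(abs(P[...,2]-.0795)<.004)).astype(np.uint8)
    m=cv2.morphologyEx(m,cv2.MORPH_OPEN,np.ones((3,3)))
    q=P[m>0];print(n,len(q),q[:,2].mean(),cv2.minAreaRect(q[:,:2].astype(np.float32)),q.mean(0))
```

```text
top
[[153 152 152 152 152 155 152 156 153 153 153 154 152 153 155 154 155 153]
 [154 154 154 156 153 153 152 153 154 153 152 153 155 152 153 156 154 154]
 [155 153 153 154 153 153 155 152 155 153 154 154 154 154 152 153 153 153]
 [154 154 152 154 153 153 154 156 155 157 156 156 155 153 154 155 152 152]
 [155 152 156 152 155 155 154 149 145 141 143 150 152 154 153 153 153 154]
 [155 155 154 154 157 152 144 128 111 106 117 132 148 154 153 155 154 154]
 [154 154 154 154 154 144 125 100  79  75  84 114 141 152 155 153 152 153]
 [153 154 155 155 153 139 116  97  86  84  87 103 128 146 155 153 153 154]
 [154 153 155 154 157 148 127 101  95  97  95 102 118 143 153 154 153 154]
 [155 154 153 155 153 149 128 109  96  94 100 116 130 145 153 154 155 154]
 [154 154 153 154 155 153 141 126 114 111 116 130 146 152 156 154 154 153]
 [155 154 154 154 154 155 147 141 140 137 139 146 153 156 154 154 156 154]
 [152 152 154 153 155 154 152 150 153 154 146 151 154 154 152 155 154 153]
 [154 153 154 152 154 157 155 153 155 156 149 149 156 152 153 153 156 152]
 [153 154 155 154 152 154 154 154 155 154 153 
[... 1164 characters left out ...]
182 135  97]
 [121 128 131 138 154 167 176 186 190 194 197 206 211 213 217 222 222 217
  187 136  96  83]
 [ 91  92  92  94 101 107 108 115 121 129 139 154 165 168 176 186 190 181
  144 102  83  82]
 [ 92  92  92  89  90  90  85  89  89  92  97 102 105 108 110 114 121 117
   99  84  81  82]]
278.0822919585317 208.321630708882 [ 0.5222 -0.1926  0.08  ]
top 310 0.07991891604027614 ((0.5252020359039307, -0.22446024417877197), (0.06526486575603485, 0.06580355763435364), 73.3447036743164) [ 0.52437628 -0.22587155  0.07991892]
side 276 0.07911634372096643 ((0.5246246457099915, -0.22582532465457916), (0.07359685748815536, 0.0659181997179985), 76.00738525390625) [ 0.52479973 -0.22171797  0.07911634]
```

Run:
```python
from workcell import r
from h import *
plan(r.state(),[.525,-.2252,.245],-24)
```

```text
shift [0.0406 0.2357 0.008 ] rot [1.0e-02 1.0e-02 2.4e+01]
```

{"fn": "apply_moves", "kwargs": {"moves": "0.005 0.025 0 0 0 3 0.014; 0.012 0.06 0 0 0 7 0.014; 0.018 0.1 0 0 0 11 0.014; 0.025 0.14 0 0 0 15 0.014; 0.032 0.18 0.004 0 0 19 0.014; 0.038 0.215 0.008 0 0 22 0.014; 0.0406 0.2357 0.008 0 0 24 0.014; 0.0406 0.2357 0.008 0 0 24 0.014; 0.0406 0.2357 0.008 0 0 24 0.014; 0.0406 0.2357 0.008 0 0 24 0.014"}}

```text
t: 7.62
ee_pos: [0.5252, -0.2241, 0.2452]
eef_rot: [-0.0, 0.978, -0.207, 0.0]
wrist_force: [0.2, 0.6, -1.3]
finger_gap: 0.0204
```

Run:
```python
from workcell import r
from h import *
s,c,W,P=shot(r,"wrist","6"); _,cs,_,Ps=shot(r,"side","6");_,ct,_,Pt=shot(r,"top","6"); s=r.state();print(s["ee_pos"],s["wrist_force"],s["finger_gap"]); plan(s,[.525,-.2252,.245],-24)
cv2.imwrite("pics/side6c.png",cv2.resize(cs["img"][120:250,215:345,::-1],None,fx=4,fy=4,interpolation=cv2.INTER_CUBIC))
np.savez("6.npz",Pw=P,Ps=Ps,Pt=Pt,iw=c["img"],is_=cs["img"],it=ct["img"])
```

```text
[ 0.52516069 -0.22441172  0.24525335] [ 0.81503403  0.06155616 -2.92495286] 0.020919665894757584
shift [0.0002 0.0008 0.0003] rot [ 0.   -0.01  0.06]
```

View pics/wrist6.png

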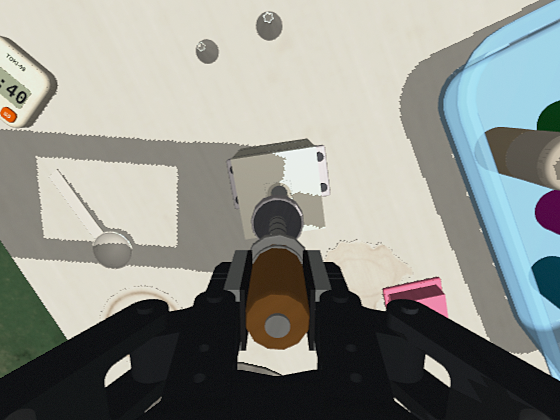

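View pics/side6c.png

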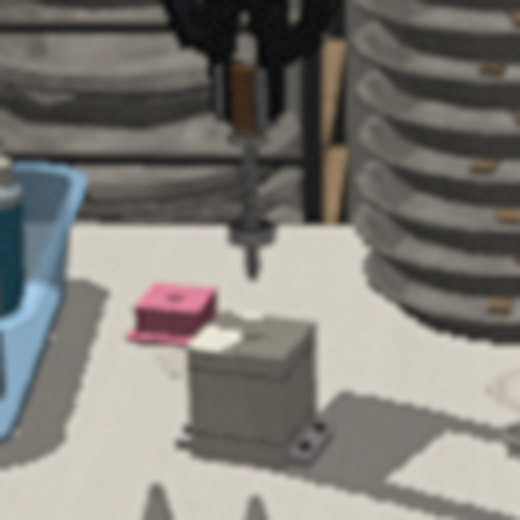

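View pics/top6.png

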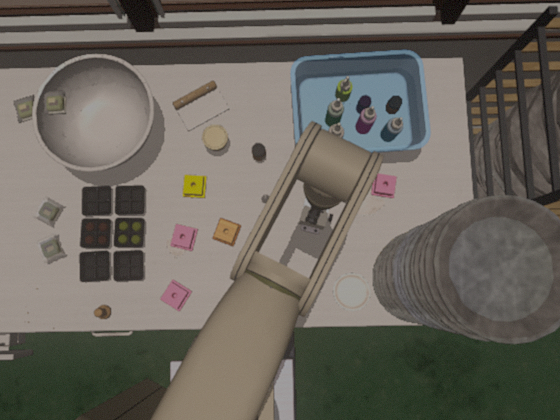

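The rod's foot hangs above the mould: wrist (279,190), side crop (252,275), with the bore at side crop (255,335). Now I'll measure the gauge and mould in the same views, so calibration error cancels.

Run:
```python
from h import *
d=np.load("6.npz")
for k in ["Pw","Ps"]:
    P=d[k]; m=(abs(P[...,0]-.525)<.03)&(abs(P[...,1]+.225)<.03)
    for lo,hi in [(.105,.132),(.137,.143),(.143,.153),(.155,.185)]:
        mm=m&(P[...,2]>lo)&(P[...,2]<hi);s=P[mm]
        if len(s): print(k,lo,len(s),s.min(0).round(4),s.max(0).round(4),((s.min(0)+s.max(0))/2).round(4))
    mm=((abs(P[...,0]-.525)<.05)&(abs(P[...,1]+.225)<.05)&(abs(P[...,2]-.0795)<.004)).astype(np.uint8)
    q=P[mm>0];print(len(q),q.mean(0).round(4),cv2.minAreaRect(q[:,:2].astype(np.float32)))
im=d["iw"][130:260,210:340,::-1];cv2.imwrite("pics/w6c.png",cv2.resize(im,None,fx=4.6,fy=4.6,interpolation=cv2.INTER_CUBIC))
```

```text
Pw 0.143 103 [ 0.5117 -0.225   0.1463] [ 0.5406 -0.2085  0.153 ] [ 0.5261 -0.2167  0.1496]
Pw 0.155 1438 [ 0.5094 -0.2376  0.155 ] [ 0.5401 -0.2085  0.1847] [ 0.5248 -0.223   0.1698]
4945 [ 0.5298 -0.2175  0.0805] ((0.5258787870407104, -0.22481781244277954), (0.066498763859272, 0.06615374237298965), 74.71000671386719)
Ps 0.105 13 [ 0.5209 -0.2281  0.1184] [ 0.5267 -0.2174  0.1303] [ 0.5238 -0.2227  0.1244]
Ps 0.137 3 [ 0.521  -0.2212  0.1382] [ 0.5261 -0.2187  0.1392] [ 0.5236 -0.22    0.1387]
Ps 0.143 42 [ 0.5085 -0.239   0.1438] [ 0.5392 -0.2057  0.1529] [ 0.5239 -0.2224  0.1483]
Ps 0.155 54 [ 0.5167 -0.2345  0.155 ] [ 0.5365 -0.2088  0.1845] [ 0.5266 -0.2217  0.1697]
291 [ 0.5252 -0.2212  0.079 ] ((0.5247583389282227, -0.22501760721206665), (0.07647283375263214, 0.06708846986293793), 75.53128051757812)
```

View pics/w6c.png

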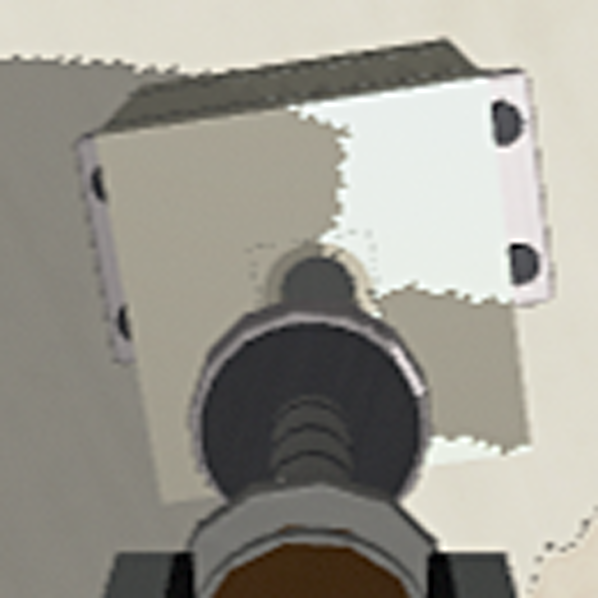

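The offsets agree: collar centre about (0.5245, -0.2245), mould centre about (0.5255, -0.2249). I'll shift 1 mm and lower the foot into the mouth. The chamfer is at a TCP height of about 0.206.

{"fn": "apply_moves", "kwargs": {"moves": "0.001 0 0.008 0 0 0 0.014; 0.001 0 0.02 0 0 0 0.014; 0.001 0 0.028 0 0 0 0.014; 0.001 0 0.032 0 0 0 0.014; 0.001 0 0.036 0 0 0 0.014; 0.001 0 0.038 0 0 0 0.014; 0.001 0 0.040 0 0 0 0.014; 0.001 0 0.042 0 0 0 0.014; 0.001 0 0.042 0 0 0 0.014"}}

```text
t: 8.9
ee_pos: [0.526, -0.2248, 0.2031]
eef_rot: [0.0, 0.978, -0.207, 0.0]
wrist_force: [0.2, -0.3, -1.0]
finger_gap: 0.0208
```

Run:
```python
from workcell import r
from h import *
s,c,W,P=shot(r,"wrist","7"); _,cs,_,Ps=shot(r,"side","7"); s=r.state();print(s["ee_pos"],s["wrist_force"],s["wrist_torque"],s["finger_gap"]); plan(s,[.5258,-.2254,.185],-24)
im=np.hstack([cv2.resize(c["img"][130:260,210:340,::-1],(400,400),interpolation=cv2.INTER_CUBIC),cv2.resize(cs["img"][140:240,225:325,::-1],(400,400),interpolation=cv2.INTER_CUBIC)])
cv2.imwrite("pics/c7.png",im)
```

```text
[ 0.5261216  -0.22488818  0.20337058] [ 0.67777416  0.55973997 -1.99678269] [ 0.05152096  0.03206075 -0.02306475] 0.020723117235358034
shift [-0.0001  0.0006  0.0184] rot [ 0.01 -0.02  0.06]
```

View pics/c7.png

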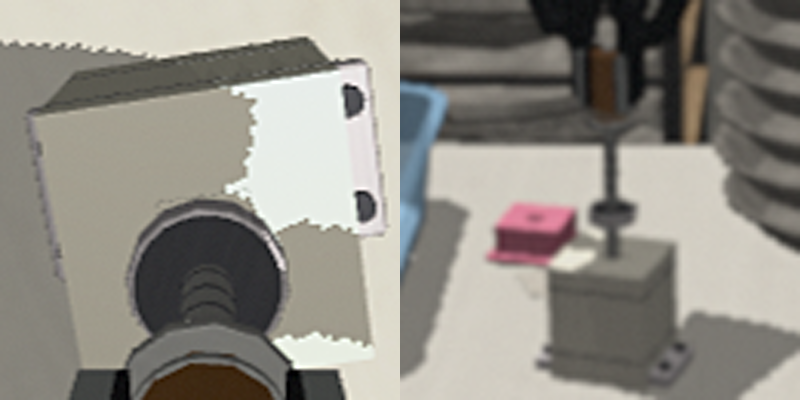

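The foot has entered the mouth with no side force (side half: rod at (612,245) in the middle of the mould's top). Continuing down until just short of collar contact.

{"fn": "apply_moves", "kwargs": {"moves": "0 0.0002 0.002 0 0 0 0.014; 0 0.0003 0.005 0 0 0 0.014; 0 0.0003 0.008 0 0 0 0.014; 0 0.0003 0.011 0 0 0 0.014; 0 0.0003 0.014 0 0 0 0.014; 0 0.0003 0.016 0 0 0 0.014; 0 0.0003 0.016 0 0 0 0.014"}}

```text
t: 9.88
ee_pos: [0.5259, -0.225, 0.1871]
eef_rot: [0.0, 0.978, -0.207, -0.0]
wrist_force: [-0.1, -0.2, -2.2]
finger_gap: 0.021
```

{"fn": "apply_moves", "kwargs": {"moves": "0 0 0.001 0 0 0 0.014; 0 0 0.002 0 0 0 0.014"}}

```text
t: 10.12
ee_pos: [0.526, -0.2251, 0.1852]
eef_rot: [0.0, 0.978, -0.207, 0.0]
wrist_force: [-0.3, -0.8, -1.8]
finger_gap: 0.0205
```

{"fn": "apply_moves", "kwargs": {"moves": "0 0 0.001 0 0 0 0.014; 0 0 0.002 0 0 0 0.014"}}

```text
t: 10.38
ee_pos: [0.5259, -0.2251, 0.1831]
eef_rot: [0.0, 0.978, -0.207, 0.0]
wrist_force: [0.0, -0.2, -1.3]
finger_gap: 0.0205
```

{"fn": "apply_moves", "kwargs": {"moves": "0 0 0.001 0 0 0 0.014; 0 0 0.002 0 0 0 0.014"}}

```text
t: 10.62
ee_pos: [0.526, -0.2251, 0.181]
eef_rot: [0.0, 0.978, -0.207, 0.0]
wrist_force: [0.8, -0.2, -2.3]
finger_gap: 0.0207
```

{"fn": "apply_moves", "kwargs": {"moves": "0 0 0.001 0 0 0 0.014; 0 0 0.002 0 0 0 0.014; 0 0 0.003 0 0 0 0.014"}}

```text
t: 11.0
ee_pos: [0.526, -0.2251, 0.1784]
eef_rot: [0.0, 0.978, -0.207, 0.0]
wrist_force: [-0.8, 0.8, 3.4]
finger_gap: 0.0208
```

{"fn": "apply_moves", "kwargs": {"moves": "0 0 0.001 0 0 0 0.014; 0 0 0.002 0 0 0 0.014; 0 0 0.003 0 0 0 0.014"}}

```text
t: 11.38
ee_pos: [0.526, -0.2251, 0.1753]
eef_rot: [0.0, 0.978, -0.207, 0.0]
wrist_force: [-0.9, 0.8, 2.3]
finger_gap: 0.0204
```

{"fn": "apply_moves", "kwargs": {"moves": "0 0 0.0005 0 0 0 0.014; 0 0 0.001 0 0 0 0.014"}}

```text
t: 11.62
ee_pos: [0.526, -0.2251, 0.1743]
eef_rot: [0.0, 0.978, -0.207, 0.0]
wrist_force: [-1.8, 0.0, 2.7]
finger_gap: 0.0208
```

{"fn": "apply_moves", "kwargs": {"moves": "0 0 0.0005 0 0 0 0.014; 0 0 0.001 0 0 0 0.014"}}

```text
t: 11.88
ee_pos: [0.526, -0.2251, 0.1732]
eef_rot: [0.0, 0.978, -0.207, 0.0]
wrist_force: [-2.0, 0.3, 1.9]
finger_gap: 0.0205
```

The collar is dragging, at about 4 N over baseline. Going on in 1 mm steps to feel for the floor.

{"fn": "apply_moves", "kwargs": {"moves": "0 0 0.0005 0 0 0 0.014; 0 0 0.001 0 0 0 0.014"}}

```text
t: 12.12
ee_pos: [0.526, -0.2251, 0.1722]
eef_rot: [0.0, 0.978, -0.207, 0.0]
wrist_force: [-1.7, -0.1, 2.4]
finger_gap: 0.0208
```

{"fn": "apply_moves", "kwargs": {"moves": "0 0 0.0005 0 0 0 0.014; 0 0 0.001 0 0 0 0.014"}}

```text
t: 12.38
ee_pos: [0.526, -0.2251, 0.1712]
eef_rot: [0.0, 0.978, -0.207, 0.0]
wrist_force: [-1.9, 0.0, 1.8]
finger_gap: 0.0206
```

{"fn": "apply_moves", "kwargs": {"moves": "0 0 0.0005 0 0 0 0.014; 0 0 0.001 0 0 0 0.014"}}

```text
t: 12.62
ee_pos: [0.526, -0.2252, 0.1701]
eef_rot: [0.0, 0.978, -0.207, 0.0]
wrist_force: [-1.6, 1.7, 1.6]
finger_gap: 0.0207
```

{"fn": "apply_moves", "kwargs": {"moves": "-0.0002 0 0.0005 0 0 0 0.014; -0.0005 0.0002 0.001 0 0 0 0.014"}}

```text
t: 12.88
ee_pos: [0.5258, -0.2252, 0.1693]
eef_rot: [0.0, 0.978, -0.207, 0.001]
wrist_force: [-0.1, 0.3, 1.8]
finger_gap: 0.0207
```

{"fn": "apply_moves", "kwargs": {"moves": "0 0 0.0005 0 0 0 0.014; 0 0 0.001 0 0 0 0.014"}}

```text
t: 13.12
ee_pos: [0.5259, -0.2252, 0.1683]
eef_rot: [0.0, 0.978, -0.207, 0.001]
wrist_force: [-1.1, 1.1, 2.9]
finger_gap: 0.021
```

{"fn": "apply_moves", "kwargs": {"moves": "0 0 0.0005 0 0 0 0.014; 0 0 0.001 0 0 0 0.014"}}

```text
t: 13.38
ee_pos: [0.5259, -0.2251, 0.1672]
eef_rot: [0.0, 0.978, -0.207, 0.001]
wrist_force: [-1.1, 0.9, 1.6]
finger_gap: 0.0204
```

{"fn": "apply_moves", "kwargs": {"moves": "0 0 0.0006 0 0 0 0.014; 0 0 0.0012 0 0 0 0.014"}}

```text
t: 13.62
ee_pos: [0.5259, -0.2251, 0.166]
eef_rot: [0.0, 0.978, -0.207, 0.001]
wrist_force: [-0.9, 0.1, 2.0]
finger_gap: 0.0207
```

{"fn": "apply_moves", "kwargs": {"moves": "0 0 0.0006 0 0 0 0.014; 0 0 0.0012 0 0 0 0.014"}}

```text
t: 13.88
ee_pos: [0.526, -0.2252, 0.1654]
eef_rot: [0.0, 0.978, -0.207, 0.001]
wrist_force: [-3.1, 1.7, 7.9]
finger_gap: 0.0206
```

Force jumped about 6 N. I'll hold and read it again, to tell the floor from a snag.

{"fn": "apply_moves", "kwargs": {"moves": "-0.0005 0.0002 0 0 0 0 0.014; -0.0005 0.0002 0 0 0 0 0.014"}}

```text
t: 14.12
ee_pos: [0.5257, -0.2253, 0.1655]
eef_rot: [0.0, 0.978, -0.207, 0.001]
wrist_force: [0.5, 0.3, 2.6]
finger_gap: 0.0209
```

Run:
```python
from workcell import r
from h import *
F=[]
for i in range(4):
    s,c,W,P=shot(r,"wrist","8"); F.append(s["wrist_force"])
_,cs,_,Ps=shot(r,"side","8");s=r.state();print(np.array(F).round(2),s["ee_pos"],s["wrist_torque"],s["finger_gap"])
im=np.hstack([cv2.resize(c["img"][130:260,210:340,::-1],(400,400),interpolation=cv2.INTER_CUBIC),cv2.resize(cs["img"][140:240,225:325,::-1],(400,400),interpolation=cv2.INTER_CUBIC)])
cv2.imwrite("pics/c8.png",im)
```

```text
[[ 0.46  0.29  2.63]
 [-0.03  0.04  3.04]
 [ 0.72 -0.41  3.17]
 [-0.09  0.75  3.4 ]] [ 0.52566181 -0.22526031  0.16551522] [ 0.1653512  -0.11140853  0.02469766] 0.020722476579556903
```

View pics/c8.png

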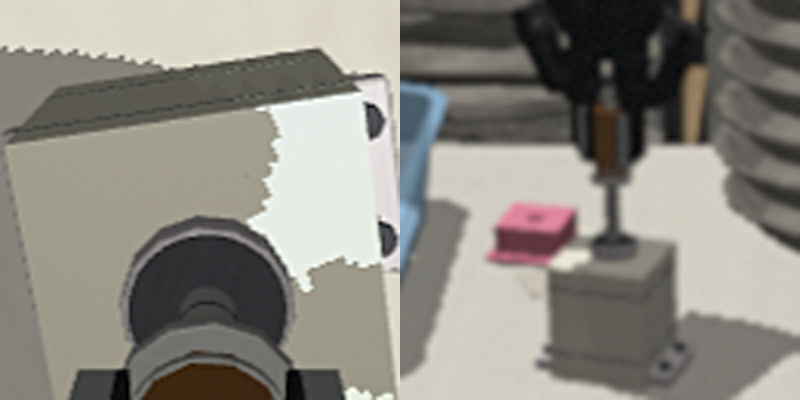

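The collar sits on the mould. The force fell back to about 3 N when the target relaxed, so this could be either. I'll press again in small steps.

{"fn": "apply_moves", "kwargs": {"moves": "0 0 0.0003 0 0 0 0.014; 0 0 0.0006 0 0 0 0.014"}}

```text
t: 14.62
ee_pos: [0.5257, -0.2253, 0.1654]
eef_rot: [0.0, 0.978, -0.207, 0.001]
wrist_force: [-1.5, 2.3, 8.5]
finger_gap: 0.0208
```

Stalled at the same height (0.1654) with a stiff response. To rule out a wall snag, I'll press lightly while wiggling sideways within the clearance.

{"fn": "apply_moves", "kwargs": {"moves": "0 0 0.0005 0 0 0 0.014; 0.0006 0 0.0005 0 0 0 0.014; 0.0006 0.0006 0.0005 0 0 0 0.014; -0.0006 0.0006 0.0005 0 0 0 0.014; -0.0006 -0.0006 0.0005 0 0 0 0.014; 0 -0.0006 0.0006 0 0 0 0.014; 0 0 0.0006 0 0 0 0.014; 0 0 0.0006 0 0 0 0.014"}}

```text
t: 15.62
ee_pos: [0.5258, -0.2253, 0.1654]
eef_rot: [0.0, 0.978, -0.207, 0.001]
wrist_force: [-1.7, 2.3, 7.5]
finger_gap: 0.0208
```

Still stopped at 0.1654 with about 5–6 N on the floor beyond the collar's drag, so the rod is bottomed out about 41 mm deep. I'll ease the side load, keep the light press, and check before letting go.

{"fn": "apply_moves", "kwargs": {"moves": "-0.0003 -0.0001 0.0005 0 0 0 0.014; -0.0006 -0.0003 0.0005 0 0 0 0.014; -0.0006 -0.0003 0.0005 0 0 0 0.014"}}

```text
t: 16.0
ee_pos: [0.5257, -0.225, 0.1654]
eef_rot: [0.0, 0.978, -0.207, 0.002]
wrist_force: [-0.1, -0.1, 6.2]
finger_gap: 0.0207
```

{"fn": "apply_moves", "kwargs": {"moves": "0 0 0.0004 0 0 0 0.014; 0 0 0.0004 0 0 0 0.026; 0 0 0.0002 0 0 0 0.04; 0 0 0 0 0 0 0.06; 0 0 0 0 0 0 0.08; 0 0 0 0 0 0 0.08; 0 0 0 0 0 0 0.08"}}

```text
t: 16.88
ee_pos: [0.5257, -0.225, 0.1654]
eef_rot: [0.0, 0.978, -0.207, 0.002]
wrist_force: [-0.8, -0.5, 0.5]
finger_gap: 0.0799
```

Run:
```python
from workcell import r
from h import *
s,c,W,P=shot(r,"wrist","9"); _,cs,_,Ps=shot(r,"side","9");s=r.state();print(s["ee_pos"],s["wrist_force"],s["finger_gap"])
cv2.imwrite("pics/c9.png",cv2.resize(cs["img"][140:240,225:325,::-1],(500,500),interpolation=cv2.INTER_CUBIC))
```

```text
[ 0.52567654 -0.22505639  0.16543088] [ 0.04879249 -0.09398384  0.89585967] 0.08030527464690675
```

View pics/wrist9.png

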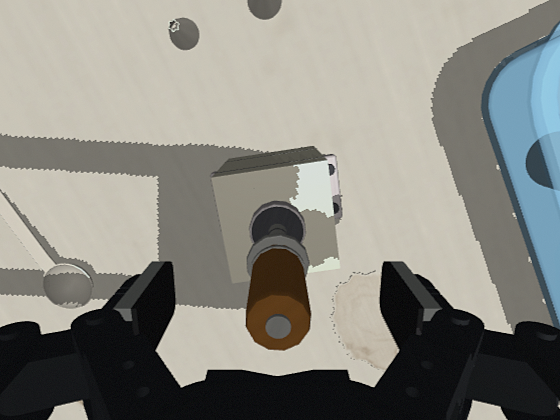

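View pics/c9.png

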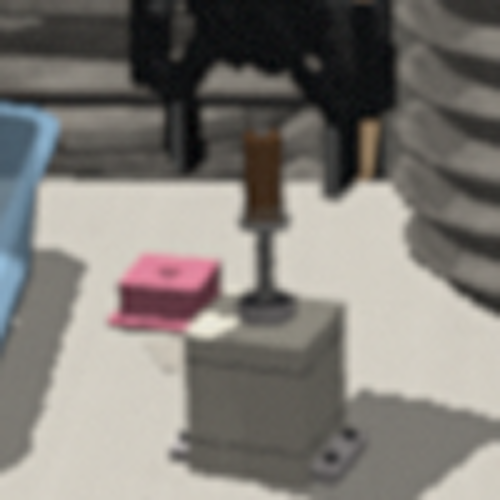

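Released: the gauge stands with its collar on the mould's top (crop (267,305)) and the fingers are clear on both sides. Withdrawing straight up.

{"fn": "apply_moves", "kwargs": {"moves": "0 0 -0.01 0 0 0 0.08; 0 0 -0.03 0 0 0 0.08; 0 0 -0.06 0 0 0 0.08; 0 0 -0.09 0 0 0 0.08; 0 0 -0.12 0 0 0 0.08; 0 0 -0.12 0 0 0 0.08; 0 0 -0.12 0 0 0 0.08"}}

```text
t: 17.85
ee_pos: [0.5253, -0.2248, 0.2858]
eef_rot: [0.001, 0.978, -0.207, 0.002]
wrist_force: [0.2, -0.3, -0.3]
finger_gap: 0.08
```

Run:
```python
from workcell import r
from h import *
s,c,W,P=shot(r,"wrist","10"); _,cs,_,Ps=shot(r,"side","10");s=r.state();print(s["ee_pos"],s["wrist_force"],s["finger_gap"])
cv2.imwrite("pics/c10.png",np.hstack([cv2.resize(cs["img"][140:240,225:325,::-1],(400,400),interpolation=cv2.INTER_CUBIC),cv2.resize(c["img"][120:380,150:410,::-1],(400,400))]))
for n,P in [("w",P),("s",Ps)]:
    m=(abs(P[...,0]-.525)<.02)&(abs(P[...,1]+.225)<.02)
    for lo,hi in [(.083,.1),(.1,.125),(.145,.17),(.174,.19)]:
        q=P[m&(P[...,2]>lo)&(P[...,2]<hi)]
        if len(q):print(n,lo,len(q),((q.min(0)+q.max(0))/2).round(4),(q.max(0)-q.min(0)).round(4),q[:,2].max(),np.median(q[:,2]))
```

```text
[ 0.5247598  -0.22455794  0.28434929] [ 0.22863457 -0.0742358   0.25378539] 0.08019819130788203
w 0.083 456 [ 0.5257 -0.2219  0.0884] [0.031  0.0242 0.0103] 0.0934887002734957 0.09114519150126016
w 0.145 224 [ 0.5269 -0.221   0.1576] [0.0186 0.0133 0.0248] 0.16994720908265668 0.15821852974899545
w 0.174 904 [ 0.5256 -0.225   0.1796] [0.0211 0.0209 0.011 ] 0.1850686055854979 0.1820213580397125
s 0.083 71 [ 0.5237 -0.2256  0.0908] [0.029  0.0363 0.0149] 0.09827694533510722 0.08938423920780875
s 0.1 34 [ 0.5258 -0.2227  0.1117] [0.0085 0.0095 0.0231] 0.12324347041258465 0.1128017604624883
s 0.145 77 [ 0.5243 -0.218   0.1573] [0.0186 0.0145 0.0245] 0.16956158140502542 0.15771833962761977
s 0.174 36 [ 0.5238 -0.2234  0.1788] [0.0177 0.0221 0.0089] 0.18327777562124414 0.17932141642696572
```

View pics/c10.png

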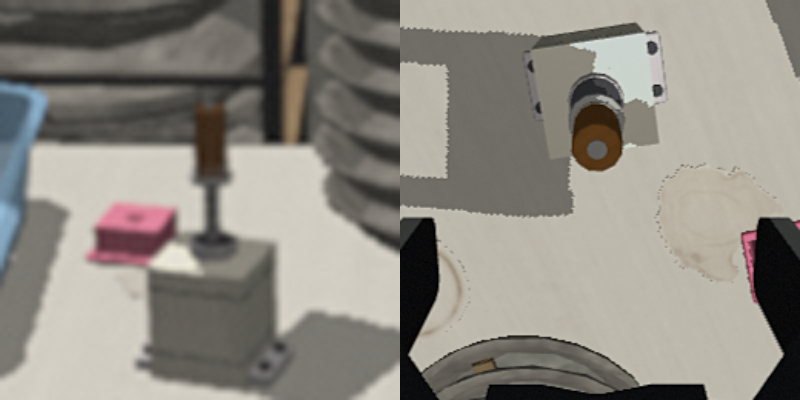

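The top of the handle reads z≈0.182, so the foot is at about 0.040 as felt, and the collar's top at 0.091 puts its lower face on the mould. To check that releasing didn't pull the gauge up, I'll compare the held and released wrist pictures, taken from the same pose.

Run:
```python
import cv2,numpy as np
a=cv2.imread("pics/wrist8.png",0);b=cv2.imread("pics/wrist9.png",0)
for nm,(u0,u1,v0,v1) in {"cap":(262,293,308,345),"mould":(215,330,150,200),"shoulder":(255,300,232,262),"collar":(250,305,203,228)}.items():
    t=a[v0:v1,u0:u1];s=b[v0-12:v1+12,u0-12:u1+12]
    R=cv2.matchTemplate(s,t,cv2.TM_CCOEFF_NORMED);_,m,_,l=cv2.minMaxLoc(R);print(nm,l[0]-12,l[1]-12,round(m,3))
```

```text
cap 1 1 0.978
mould 0 0 0.98
shoulder 0 0 0.963
collar 0 0 0.962
```

```bash
python3 -c "
from workcell import r
s=r.state();print(s['t'],s['joint_velocities'].round(3));print(r.sign_off())"
```

```text
17.95 [-0.     0.005  0.006 -0.     0.001 -0.001]
the job is handed in; nothing more can be done
None
```

I moved the depth gauge from its wooden stand into the mould's bore and pushed it down until it bottomed out. I then released it, withdrew upward, and handed the job in at t ≈ 18 s of the 51 s allowed.

- **Feeling the bottom:** The collar dragged at about 4 N from a TCP height of about 0.179 m. The descent stopped stiffly at 0.1654 m on repeated presses, and a sideways wiggle did not free it. That puts the floor about 41 mm below the mould's top. The highest reported wrist force was 8.5 N, or roughly 6 N on the floor once collar drag and gauge weight are allowed for. One press relaxed to about 3 N when the target eased, so I pressed again before releasing.
- **After release:** The handle's top is at z ≈ 0.182 m, so the foot is at about 0.040 m. The collar's lower face is within about 1 mm of the mould's top. The gauge stands upright at about (0.5256, −0.225) and the gripper is well clear. The held and released pictures differ by at most 1 pixel.
- **Limits of the checks:** The foot resting on the floor after release is inferred from height and the last press; I could not measure it directly. The side view put the gauge about 2 mm off the wrist view in x and y, which is within calibration. I did not re-measure the bystanders, but nothing came near them.

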